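# Reverse the row of press tools

### The arm

A 6-joint arm with a two-finger parallel gripper is mounted at the origin on a cart in front of the work surface, level with it; the furniture and walls round the work are solid. World frame = base frame: x ahead of the robot, y to its left, z up, the work surface at z = 0. Lengths are in m, angles in rad, forces in N, time in s.
With the tool pointing down it reaches from about 0.325 to 0.85 m from the base axis. Payload 15.5 kg.
Tool frame: the origin (TCP) lies on the mounting face of the last link; the fingertips stand 191 mm ahead of it and the grasp point (between the pads) lies 172 mm ahead of it; x points along the fingers, y is the direction in which the jaws open and shut, and the axes are right-handed (so a half turn about x gives the same grasp; the last joint's range is limited). The gripper opens to 91 mm and grips with 3 to 60 N. Pads are 32 mm wide; open, the fingers measure 118 mm over their backs; the gripper's body (76 mm by 178 mm) begins 60 mm behind the grasp point.
Start: joints at [-0.096, 0.494, 1.345, -0, 1.302, -0.096], TCP at [0.625, 0, 0.405] pointing down, gripper open.
Joint ranges: [-2.91, 2.91], [-0.82, 2.16], [0.22, 2.67], [-1.22, 4.37], [0.12, 2.79], [-3.08, 3.08]. Speed limits (rad/s): [1.89, 1.89, 2.57, 3.01, 3.01, 3.01].

### API

Orientations are given as a unit quaternion [x, y, z, w].
In Python, from cell import ctrl gives the robot as it stands.
- The arm moves only by the shell command python3 -m pendant 'ROWS' [OPENING] [FORCE]. ROWS is JSON, a list that holds one entry, the list of rows, each a list of 4 numbers: the shift along the tool's x, y, z in m, then the turn about the tool's x in rad. A call has 1 to 20 rows; each row shifts and turns the commanded pose from where the row before left it, along the tool's axes as they then stand; what a row does not reach is not made up. A row lasts 1/12 s, in which the tool goes at most 41.7 mm and 7.16 degrees, less where a joint would pass 70% of its speed; a pose out of reach is approached as far as the arm can. A call is refused whole if a number of a shift passes 0.0417 or a number of a turn 0.125, either way. A call with a gripper value outside its range is refused whole. OPENING is the closure, from -1 (fully open) to 1 (shut), so that 0 is half open, set as the call begins (- or left out, the last holds). The fingers move at their own pace and stop on an object; FORCE is the grip in N (left out, the last holds). Time passes only in rows, so rows that do not move let the fingers close. It gives the time, the measured TCP pose, the force and the opening at its end, in the units of the state.
- ctrl.get_state(): the state, without advancing time (a new reading comes with each control period).
- ctrl.capture(name): name is "scene" or "side" or "wrist"; returns a dict with "pixels" (420x560x3 uint8, red, green, blue), "K" (3x3 intrinsics, pixels), "extrinsics" (4x4, takes a point from camera to world coordinates). Camera axes: x right, y down, z forward; pixel columns grow to the right and rows downward; lengths in m; the calibration is good to about 2 mm. A picture is of the moment at which its call begins. There is no depth.
- ctrl.sign_off(): hands the job in, once; it reports no verdict.
The state is a dict: "time_s": time; "qpos": joint angles; "qd": joint speeds; "joint_efforts": joint torques, N m; "ee_pos": TCP position; "tool_rot": TCP orientation; "contact_force": force on the tool from outside, world axes, zero at the start; "moment": the same for the moment, N m; "finger_gap": opening from 0.0 (shut) to 1.0 (fully open).
Only numpy, scipy, OpenCV 4.12 (cv2) and the standard library are available. Lean on these libraries where they do the work, as an engineer would, in place of code of your own. Each camera call takes 0.05 s, during which the arm holds its last target. There are 200 camera calls.

### The job

The four steel press tools stand in the full rack in the order in which the job used them. Move them all over to the empty grey rack in reverse order, one in each pocket: the tool at the left end of the full rack goes to the right end of the empty one, and so on. Keep every tool upright, and leave them standing free, flat on the floor of their pockets.

Things in the scene. Friction and masses are not known exactly. Their poses are not given: they have to be found in the camera images.
- pin_center (a point): Press tool 'pin': loose upright turned steel tool, about 0.18 kg, foot flange diameter 38 mm and 8 mm high, then a plain round body of diameter 30 mm from 10 to 62 mm above the underside, where it is gripped; on top a thin round pin, diameter 12 mm, tip 90 mm above the underside. The point lies on its axis, 42 mm above the underside (half-way up); z is up. Its turn about z is random and does not matter. It stands in one of the four cells of the full rack.
- cone_center (a point): Press tool 'cone': loose upright turned steel tool, about 0.18 kg, foot flange diameter 38 mm and 8 mm high, then a plain round body of diameter 30 mm from 10 to 62 mm above the underside, where it is gripped; on top a long cone that narrows to 6 mm, tip 88 mm above the underside. The point lies on its axis, 42 mm above the underside (half-way up); z is up. Its turn about z is random and does not matter. It stands in one of the four cells of the full rack.
- dome_center (a point): Press tool 'dome': loose upright turned steel tool, about 0.18 kg, foot flange diameter 38 mm and 8 mm high, then a plain round body of diameter 30 mm from 10 to 62 mm above the underside, where it is gripped; on top a rounded dome, top 77 mm above the underside. The point lies on its axis, 42 mm above the underside (half-way up); z is up. Its turn about z is random and does not matter. It stands in one of the four cells of the full rack.
- square_center (a point): Press tool 'square': loose upright turned steel tool, about 0.18 kg, foot flange diameter 38 mm and 8 mm high, then a plain round body of diameter 30 mm from 10 to 62 mm above the underside, where it is gripped; on top a square block 20 x 20 mm, top 82 mm above the underside. The point lies on its axis, 42 mm above the underside (half-way up); z is up. Its turn about z is random and does not matter. It stands in one of the four cells of the full rack.
- seat_pin: The fixed black cell of the full rack in which the press tool 'pin' stands at the start: open square tray 60 x 59 mm, 15 mm high, walls 3 mm, floor 3 mm thick. Origin at the centre of its underside; axes parallel to the full rack's. All four cells look alike; which of them is where in the row changes from start to start. It stays there when its tool is gone and so tells the tool's first place.
- seat_cone: The fixed black cell of the full rack in which the press tool 'cone' stands at the start: open square tray 60 x 59 mm, 15 mm high, walls 3 mm, floor 3 mm thick. Origin at the centre of its underside; axes parallel to the full rack's. All four cells look alike; which of them is where in the row changes from start to start. It stays there when its tool is gone and so tells the tool's first place.
- seat_dome: The fixed black cell of the full rack in which the press tool 'dome' stands at the start: open square tray 60 x 59 mm, 15 mm high, walls 3 mm, floor 3 mm thick. Origin at the centre of its underside; axes parallel to the full rack's. All four cells look alike; which of them is where in the row changes from start to start. It stays there when its tool is gone and so tells the tool's first place.
- seat_square: The fixed black cell of the full rack in which the press tool 'square' stands at the start: open square tray 60 x 59 mm, 15 mm high, walls 3 mm, floor 3 mm thick. Origin at the centre of its underside; axes parallel to the full rack's. All four cells look alike; which of them is where in the row changes from start to start. It stays there when its tool is gone and so tells the tool's first place.
- full_rack: Fixed rack that holds the four tools at the start: bare aluminium plate 86 x 252 x 4 mm with an upright end stop at each end, top 24 mm, and four black cells in a row along its y axis. Origin at the centre of its underside; x points away from the robot and y to the robot's left (turned by up to 0.3 rad). Cell centres at y = +90, +30, -30, -90 mm, x = 0; cell floors at z = 7 mm, rims at z = 19 mm. It may stand on the left or the right of the table.
- empty_rack: Fixed empty grey steel rack, on the other side of the table: plate 86 x 252 x 4 mm with a tray of four square pockets in a row along its y axis, each 54 x 54 mm inside. Origin at the centre of its underside; x points away from the robot and y to the robot's left (turned by up to 0.3 rad). Pocket centres at y = +90, +30, -30, -90 mm, x = 0; pocket floors at z = 7 mm, rims at z = 19 mm. A tool standing in a pocket has its point at z = 49 mm.
Mind the look-alikes: they are no part of the job. What is shaped like the part that bears dome_center but orange is not meant. Leave any pink look-alike of the part that bears pin_center alone.

How it is judged:
By the outcome, as a careful person would: the job done as asked, in the order asked, and still so for the second after the job is handed in, with the robot touching nothing.
It also fails if it takes over 99 s, if anything falls off the work surface, if the arm or the gripper's body presses on something with over 40 N, if the wrist force passes 120 N, or if a joint passes its speed limit or range.

## Working session

There is one attempt and no reset: what is moved stays moved. The work goes in short steps, Python scripts to look and compute and a shell command to move; the robot and the scene stay as the last step left them, time stands still between calls to the robot, and variables do not carry over. Pictures are saved under pics/ and viewed, about 12 in all and at most 16, crops included, and the job is handed in when it is done.

```bash
mkdir -p pics; ls
python3 - <<'E'
from cell import ctrl
import cv2,numpy as np
print(ctrl.get_state())
for n in("scene","side"):
    c=ctrl.capture(n);cv2.imwrite(f"pics/{n}0.png",c["pixels"][:,:,::-1]);np.savez(f"{n}0.npz",**c);print(n,c["K"].tolist(),c["extrinsics"].round(4).tolist())
E
```

```text
pics
{'time_s': 0.0, 'qpos': array([-9.55020010e-02,  4.94169559e-01,  1.34613216e+00, -7.51849409e-06,
        1.30251189e+00, -9.55037881e-02]), 'qd': array([-9.08382817e-04, -3.84677465e-04,  3.04185055e-05, -6.10157337e-04,
       -4.28526774e-04, -1.46056064e-03]), 'joint_efforts': array([-1.07322368e-03, -8.78814626e+01, -3.81857479e+01,  7.05250050e-02,
        5.33505273e-02, -1.50444166e-04]), 'ee_pos': array([6.24846621e-01, 1.54639451e-05, 4.04146252e-01]), 'tool_rot': array([ 0.49972224,  0.50033218, -0.50027568,  0.49966953]), 'contact_force': array([0.80903377, 0.35041455, 0.23303766]), 'moment': array([-0.02694292, -0.01010757, -0.01871947]), 'finger_gap': 0.999515410997965}
scene [[463.34318407452685, 0.0, 281.4852038937187], [0.0, 463.34318407452685, 210.43471157082456], [0.0, 0.0, 1.0]] [[0.5486, -0.6428, 0.5346, -0.0868], [-0.8361, -0.4257, 0.3461, -0.3321], [0.0051, -0.6368, -0.771, 0.9154], [0.0, 0.0, 0.0, 1.0]]
side [[545.4012180615922, 0.0, 275.16181634764513], [0.0, 545.4012180615922, 206.3851713398256], [0.0, 0.0, 1.0]] [[-0.836, -0.2995, 0.4599, -0.0593], [-0.5488, 0.4618, -0.6968, 0.8692], [-0.0037, -0.8349, -0.5504, 0.7581], [0.0, 0.0, 0.0, 1.0]]
```

View pics/scene0.png

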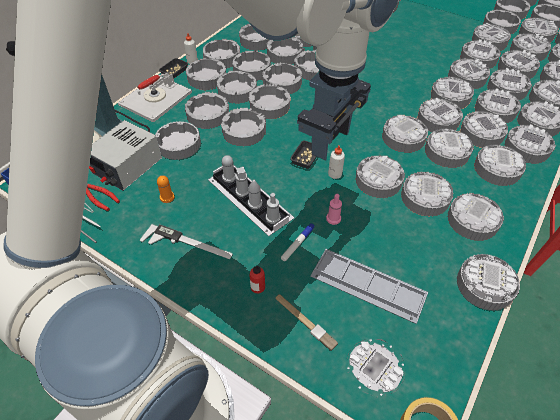

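View pics/side0.png

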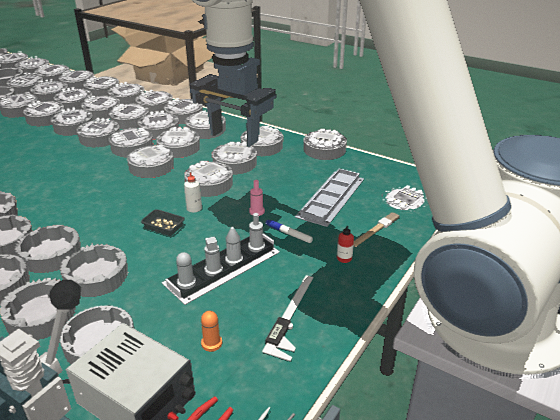

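The full rack is on the left. In the scene view its tools, left to right, are dome (228,165), square (241,178), cone (254,192) and pin (273,207). The look-alikes are orange (165,188) and pink (335,208), both standing outside the rack. The empty grey rack is at about (370,285). Next I'll enlarge crops of both racks to confirm this and read corners.

Run:
```python
import cv2
s=cv2.imread("pics/scene0.png");d=cv2.imread("pics/side0.png")
r=lambda a:cv2.resize(a,None,fx=6,fy=6,interpolation=cv2.INTER_CUBIC)
cv2.imwrite("pics/a.png",cv2.resize(s[145:245,200:300],None,fx=6,fy=6,interpolation=cv2.INTER_CUBIC))
cv2.imwrite("pics/b.png",r(s[240:330,305:435]))
cv2.imwrite("pics/c.png",r(d[205:305,155:285]))
cv2.imwrite("pics/d.png",r(d[160:230,285:370]))
```

```text
(no output)
```

View pics/a.png

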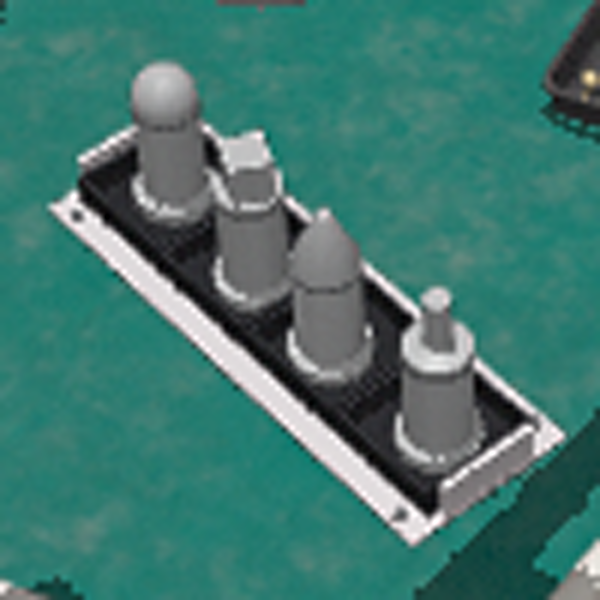

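View pics/b.png

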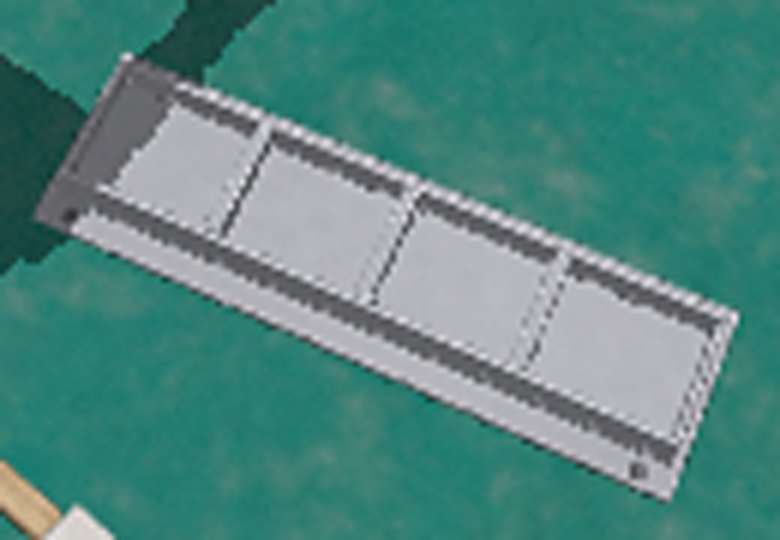

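View pics/c.png

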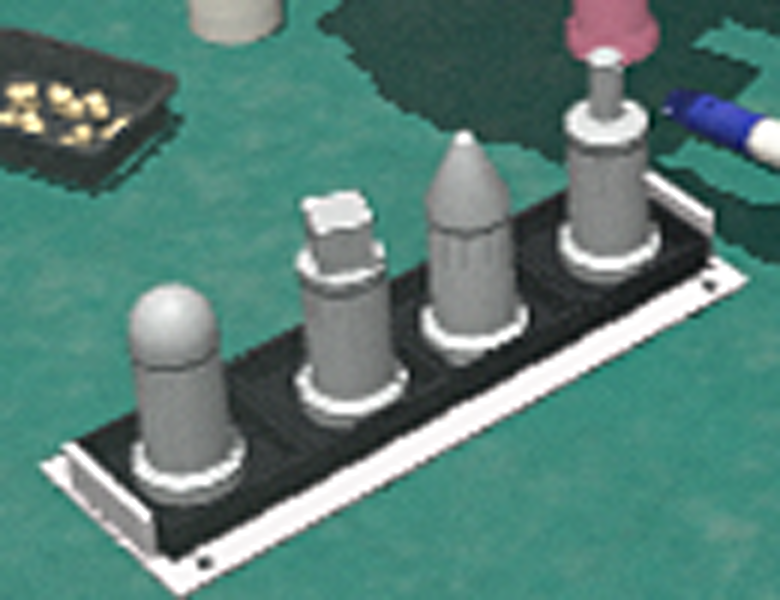

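View pics/d.png

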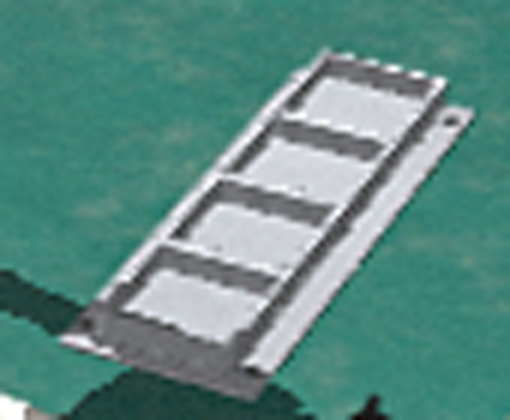

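The crops confirm the order. From left to right the tools are dome, square, cone, pin, all grey steel and all in the rack. The pink and orange look-alikes stand outside it. Now I'll fit the positions.

```bash
cat > geo.py <<'E'
import numpy as np
from scipy.optimize import least_squares
C={n:dict(np.load(f"{n}0.npz")) for n in("scene","side")}
OFF=dict(a=("scene",200,145),b=("scene",305,240),c=("side",155,205),d=("side",285,160))
def pix(k,u,v):
    n,x,y=OFF[k];return n,np.array([(u+.5)/6-.5+x,(v+.5)/6-.5+y])
def proj(c,P):
    E=c["extrinsics"];p=E[:3,:3].T@(np.asarray(P)-E[:3,3]);q=c["K"]@p;return q[:2]/q[2]
def rack(obs):
    def f(p):
        c,s=np.cos(p[2]),np.sin(p[2]);r=[]
        for k,u,v,x,y,z in obs:
            n,t=pix(k,u,v);r.append(proj(C[n],[p[0]+c*x-s*y,p[1]+s*x+c*y,z])-t)
        return np.ravel(r)
    o=least_squares(f,[.55,0,0],loss="soft_l1");return o.x,f(o.x)
def pt(obs,z):
    f=lambda p:np.ravel([proj(C[n],[p[0],p[1],z])-t for n,t in(pix(*o) for o in obs)])
    o=least_squares(f,[.55,0]);return o.x,o.fun
E
python3 - <<'E'
from geo import *
np.set_printoptions(precision=4,suppress=True)
h=.043;w=.126
F,r=rack([("a",50,207,-h,w,.004),("a",412,545,-h,-w,.004),("a",565,437,h,-w,.004),("c",180,595,-h,w,.004),("c",42,465,h,w,.004),("c",748,280,-h,-w,.004)]);print("full",F,r)
G,r=rack([("b",35,218,-h,w,.004),("b",668,500,-h,-w,.004),("d",268,400,-h,w,.004),("d",62,340,h,w,.004),("d",475,110,-h,-w,.004)]);print("empty",G,r)
T=dict(dome=([("a",166.5,94),("c",175,329)],.069),square=([("a",250,152),("c",337,210)],.089),cone=([("a",323,212),("c",462,135)],.095),pin=([("a",437,297),("c",604,60)],.097))
R=lambda p:np.array([[np.cos(p[2]),-np.sin(p[2])],[np.sin(p[2]),np.cos(p[2])]])
for n,(o,z) in T.items():
    p,r=pt(o,z);print(n,p,r,"in rack",R(F).T@(p-F[:2]))
for y in(-.09,-.03,.03,.09):print("pocket",y,G[:2]+R(G)@[0,y])
E
```

```text
full [ 0.5368  0.1716 -0.2689] [-0.1186 -0.5727 -0.1635 -0.3534  0.3609 -0.3951  0.1397  0.0057  0.1287
 -0.003   0.5571  0.1503]
empty [ 0.4744 -0.204   0.1037] [-0.763  -0.03    0.9949  0.0435 -1.1762 -0.2543  0.5482  0.4502  0.1788
  0.2288]
dome [0.564  0.2579] [ 0.0755  0.0134 -0.0027  0.0915] in rack [0.0033 0.0905]
square [0.5421 0.196 ] [-0.1214 -0.6576  0.3788 -0.1066] in rack [-0.0014  0.0249]
cone [0.5265 0.146 ] [ 0.3003 -0.4535  0.295   0.4739] in rack [-0.0032 -0.0274]
pin [0.5115 0.0815] [-0.1383 -0.3478  0.2353 -0.2135] in rack [-0.0005 -0.0936]
pocket -0.09 [ 0.4837 -0.2935]
pocket -0.03 [ 0.4775 -0.2338]
pocket 0.03 [ 0.4713 -0.1741]
pocket 0.09 [ 0.4651 -0.1144]
```

```bash
python3 - <<'E'
from geo import *
def tri(s,d):
    f=lambda P:np.r_[proj(C["scene"],P)-s,proj(C["side"],P)-d]
    o=least_squares(f,[.5,0,.05]);return o.x.round(3),abs(o.fun).max().round(1)
print("bottle top",tri((338,149),(189,174)));print("pink top",tri((335,197),(256,182)));print("orange",tri((164,179),(209,315)));print("red",tri((257,268),(347,229)))
E
python3 -m pendant '[[[0.008,-0.019,-0.0136,0],[0.008,-0.019,-0.0136,0],[0.008,-0.019,-0.0136,0],[0.008,-0.019,-0.0136,0],[0.008,-0.019,-0.0136,0],[0.008,-0.0185,-0.0135,0],[0,0,0,0],[0,0,0,0]]]' -1
```

```text
bottle top (array([0.741, 0.029, 0.096]), np.float64(1.9))
pink top (array([ 0.596, -0.043,  0.087]), np.float64(0.8))
orange (array([0.424, 0.35 , 0.068]), np.float64(0.1))
red (array([ 0.332, -0.   ,  0.079]), np.float64(0.0))
time_s: 0.77
ee_pos: [0.5108, 0.082, 0.3564]
tool_rot: [0.499, 0.501, -0.5, 0.5]
contact_force: [1.0, -0.2, 0.0]
finger_gap: 0.998
```

```bash
python3 -m pendant '[[[0.017,0,0,0],[0.017,0,0,0],[0.017,0,0,0],[0.017,0,0,0],[0.017,0,0,0],[0.017,0,0,0],[0.017,0,0,0],[0.015,0,0,0],[0,0,0,0],[0,0,0,0]]]' -1
python3 - <<'E'
from cell import ctrl
import cv2,numpy as np
a=ctrl.capture("scene")["pixels"];b=ctrl.capture("side")["pixels"]
r=lambda p:cv2.resize(p,(400,400),interpolation=cv2.INTER_CUBIC)
cv2.imwrite("pics/g1.png",np.hstack([r(a[100:280,180:360]),r(b[130:310,150:330])])[:,:,::-1])
E
```

```text
time_s: 1.6
ee_pos: [0.5121, 0.0811, 0.2225]
tool_rot: [-0.5, -0.5, 0.5, -0.5]
contact_force: [0.6, -0.9, 0.8]
finger_gap: 1.0
```

View pics/g1.png

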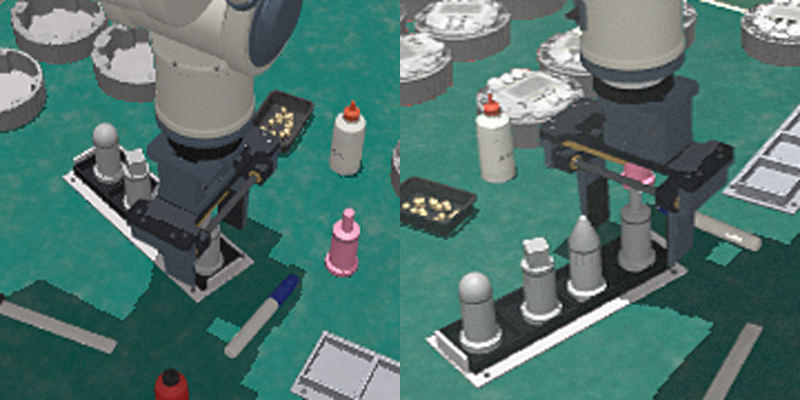

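The open jaws straddle the pin, with the fingers either side of it at about (205,245) in the left panel. The neighbouring tools are clear, so I'll close and lift.

```bash
python3 -m pendant '[[[0,0,0,0],[0,0,0,0],[0,0,0,0],[0,0,0,0],[0,0,0,0],[0,0,0,0],[0,0,0,0],[0,0,0,0],[0,0,0,0],[0,0,0,0]]]' 1 30
python3 -m pendant '[[[-0.005,0,0,0],[-0.01,0,0,0],[-0.015,0,0,0],[-0.02,0,0,0],[-0.02,0,0,0],[-0.02,0,0,0],[-0.02,0,0,0],[-0.015,0,0,0],[-0.005,0,0,0],[0,0,0,0]]]'
```

```text
time_s: 2.53
ee_pos: [0.5116, 0.0815, 0.2227]
tool_rot: [0.5, 0.5, -0.5, 0.5]
contact_force: [0.5, 1.0, -2.9]
finger_gap: 0.321
time_s: 3.37
ee_pos: [0.5116, 0.0815, 0.3543]
tool_rot: [0.501, 0.499, -0.499, 0.501]
contact_force: [-0.2, -0.9, -2.9]
finger_gap: 0.325
```

```bash
python3 -m pendant '[[[0,-0.0052,0.012,0],[0,-0.0052,0.024,0],[0,-0.0052,0.024,0],[0,-0.0052,0.024,0],[0,-0.0052,0.024,0],[0,-0.0052,0.024,0],[0,-0.0052,0.024,0],[0,-0.0052,0.024,0],[0,-0.0052,0.016,0],[0,0,0,0],[0,0,0,0]]]'
python3 -m pendant '[[[0.01,0,0,0],[0.015,0,0,0],[0.015,0,0,0],[0.015,0,0,0],[0.015,0,0,0],[0.01,0,0,0],[0.005,0,0,0],[0,0,0,0],[0,0,0,0]]]'
python3 - <<'E'
from cell import ctrl
import cv2,numpy as np
a=ctrl.capture("scene")["pixels"];b=ctrl.capture("side")["pixels"]
r=lambda p:cv2.resize(p,(400,400),interpolation=cv2.INTER_CUBIC)
cv2.imwrite("pics/p1.png",np.hstack([r(a[190:340,290:440]),r(b[110:260,250:400])])[:,:,::-1])
E
```

```text
time_s: 4.28
ee_pos: [0.4638, -0.1154, 0.3518]
tool_rot: [-0.5, -0.5, 0.501, -0.499]
contact_force: [-0.7, 1.3, -1.5]
finger_gap: 0.322
time_s: 5.03
ee_pos: [0.4647, -0.1142, 0.2677]
tool_rot: [0.5, 0.5, -0.5, 0.5]
contact_force: [-0.2, 0.2, -2.1]
finger_gap: 0.323
```

View pics/p1.png

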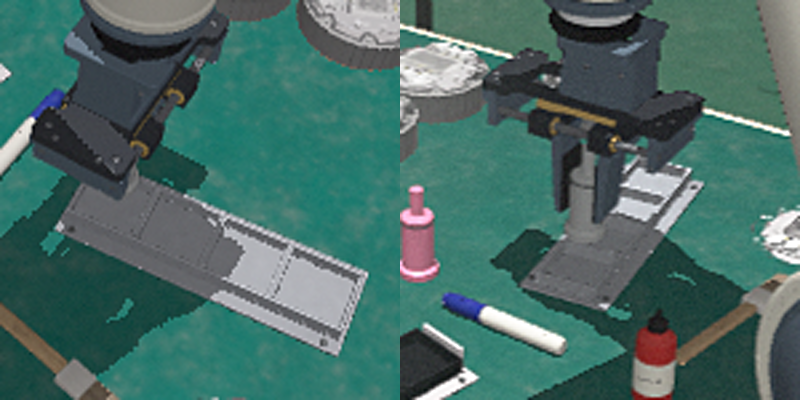

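The pin hangs about 45 mm above the left-end pocket, with the foot at about (583,235) in the right panel, and lines up with it. I'll lower and release.

```bash
python3 -m pendant '[[[0.012,0,0,0],[0.012,0,0,0],[0.01,0,0,0],[0.005,0,0,0],[0.003,0,0,0],[0.001,0,0,0],[0,0,0,0],[0,0,0,0]]]'
python3 -m pendant '[[[0.0005,0,0,0],[0.0005,0,0,0],[0,0,0,0],[0,0,0,0]]]'
```

```text
time_s: 5.8
ee_pos: [0.4649, -0.1145, 0.2252]
tool_rot: [0.5, 0.5, -0.5, 0.5]
contact_force: [-0.6, 0.2, -3.3]
finger_gap: 0.326
time_s: 6.13
ee_pos: [0.4647, -0.1145, 0.2238]
tool_rot: [0.5, 0.5, -0.5, 0.5]
contact_force: [0.3, -0.4, -2.3]
finger_gap: 0.32
```

```bash
python3 -m pendant '[[[0.0005,0,0,0],[0.0005,0,0,0],[0,0,0,0],[0,0,0,0]]]'
python3 -m pendant '[[[0,0,0,0],[0,0,0,0],[0,0,0,0],[0,0,0,0],[0,0,0,0],[0,0,0,0],[0,0,0,0],[0,0,0,0]]]' -1
python3 -m pendant '[[[-0.01,0,0,0],[-0.02,0,0,0],[-0.02,0,0,0],[-0.02,0,0,0],[-0.02,0,0,0],[-0.02,0,0,0],[-0.015,0,0,0],[-0.005,0,0,0],[0,0,0,0],[0,0,0,0]]]'
```

```text
time_s: 6.47
ee_pos: [0.4647, -0.1145, 0.2227]
tool_rot: [0.5, 0.5, -0.5, 0.5]
contact_force: [0.4, 0.2, -1.7]
finger_gap: 0.325
time_s: 7.13
ee_pos: [0.4647, -0.1145, 0.2227]
tool_rot: [0.5, 0.5, -0.5, 0.5]
contact_force: [0.3, -0.2, -0.1]
finger_gap: 0.876
time_s: 7.97
ee_pos: [0.4645, -0.1144, 0.3522]
tool_rot: [0.5, 0.5, -0.5, 0.5]
contact_force: [1.1, -0.1, -0.4]
finger_gap: 1.001
```

```bash
python3 -m pendant '[[[0,0.0062,-0.015,0],[0,0.0062,-0.0275,0],[0,0.0062,-0.0275,0],[0,0.0062,-0.0275,0],[0,0.0062,-0.0275,0],[0,0.0062,-0.0275,0],[0,0.0062,-0.0275,0],[0,0.0062,-0.0275,0],[0,0.0062,-0.0275,0],[0,0.0062,-0.0255,0],[0,0,0,0],[0,0,0,0]]]'
python3 - <<'E'
from cell import ctrl
import cv2,numpy as np
a=ctrl.capture("scene")["pixels"];b=ctrl.capture("side")["pixels"];w=ctrl.capture("wrist")["pixels"]
r=lambda p:cv2.resize(p,(260,260),interpolation=cv2.INTER_CUBIC)
cv2.imwrite("pics/p2.png",np.hstack([r(a[220:340,300:420]),r(b[140:260,260:380]),cv2.resize(w,(280,210))[0:210] if 0 else r(w)])[:,:,::-1])
E
```

```text
time_s: 8.97
ee_pos: [0.5265, 0.147, 0.3512]
tool_rot: [0.499, 0.501, -0.5, 0.5]
contact_force: [-0.9, 0.2, -0.5]
finger_gap: 0.999
```

View pics/p2.png

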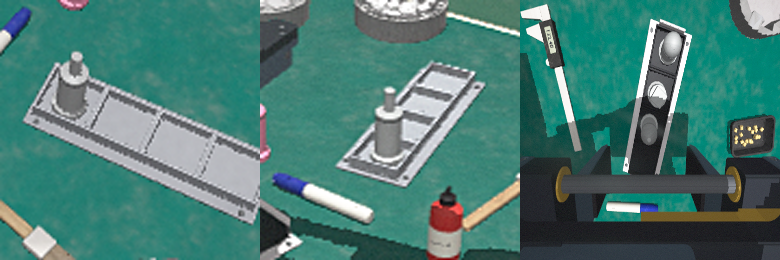

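The pin stands upright, well centred in the left-end pocket. The cone lies between the jaws in the wrist view. I'll continue with it.

```bash
python3 -m pendant '[[[0.01,0,0,0],[0.02,0,0,0],[0.02,0,0,0],[0.02,0,0,0],[0.02,0,0,0],[0.02,0,0,0],[0.014,0,0,0],[0.005,0,0,0],[0,0,0,0],[0,0,0,0]]]'
python3 -m pendant '[[[0,0,0,0],[0,0,0,0],[0,0,0,0],[0,0,0,0],[0,0,0,0],[0,0,0,0],[0,0,0,0],[0,0,0,0],[0,0,0,0],[0,0,0,0]]]' 1 30
python3 -m pendant '[[[-0.005,0,0,0],[-0.01,0,0,0],[-0.015,0,0,0],[-0.02,0,0,0],[-0.02,0,0,0],[-0.02,0,0,0],[-0.02,0,0,0],[-0.015,0,0,0],[-0.005,0,0,0],[0,0,0,0]]]'
```

```text
time_s: 9.95
ee_pos: [0.5267, 0.1456, 0.2238]
tool_rot: [-0.5, -0.5, 0.5, -0.5]
contact_force: [-0.7, -0.2, 0.9]
finger_gap: 1.002
time_s: 10.78
ee_pos: [0.5267, 0.146, 0.2237]
tool_rot: [0.5, 0.5, -0.5, 0.5]
contact_force: [0.1, -0.7, -0.1]
finger_gap: 0.32
time_s: 11.62
ee_pos: [0.5268, 0.146, 0.3553]
tool_rot: [0.501, 0.499, -0.499, 0.501]
contact_force: [0.6, 1.0, -3.3]
finger_gap: 0.323
```

```bash
python3 -m pendant '[[[0,-0.0046,0.015,0],[0,-0.0046,0.028,0],[0,-0.0046,0.028,0],[0,-0.0046,0.028,0],[0,-0.0046,0.028,0],[0,-0.0046,0.028,0],[0,-0.0046,0.028,0],[0,-0.0046,0.028,0],[0,-0.0046,0.028,0],[0,-0.0046,0.028,0],[0,-0.0046,0.028,0],[0,-0.0046,0.025,0],[0,0,0,0],[0,0,0,0],[0,0,0,0]]]'
python3 -m pendant '[[[0.01,0,0,0],[0.02,0,0,0],[0.02,0,0,0],[0.02,0,0,0],[0.02,0,0,0],[0.015,0,0,0],[0.01,0,0,0],[0.005,0,0,0],[0,0,0,0],[0,0,0,0],[0,0,0,0]]]'
```

```text
time_s: 12.87
ee_pos: [0.4712, -0.1736, 0.3531]
tool_rot: [0.5, 0.5, -0.5, 0.499]
contact_force: [-0.6, 0.6, -2.0]
finger_gap: 0.325
time_s: 13.78
ee_pos: [0.4718, -0.174, 0.2345]
tool_rot: [0.5, 0.5, -0.5, 0.5]
contact_force: [-0.1, -0.4, -1.5]
finger_gap: 0.323
```

Lower the last 10.8 mm, then release and rise. The force is read at touchdown.

```bash
python3 -m pendant '[[[0.005,0,0,0],[0.003,0,0,0],[0.001,0,0,0],[0.0007,0,0,0],[0.0006,0,0,0],[0,0,0,0],[0,0,0,0],[0,0,0,0]]]'
python3 -m pendant '[[[0.0005,0,0,0],[0,0,0,0],[0,0,0,0]]]'
```

```text
time_s: 14.45
ee_pos: [0.4715, -0.174, 0.2236]
tool_rot: [0.5, 0.5, -0.5, 0.5]
contact_force: [-1.8, 0.6, 6.8]
finger_gap: 0.318
time_s: 14.7
ee_pos: [0.4714, -0.174, 0.2236]
tool_rot: [0.5, 0.5, -0.5, 0.5]
contact_force: [-4.3, 1.5, 18.0]
finger_gap: 0.325
```

```bash
python3 -m pendant '[[[-0.0008,0,0,0],[0,0,0,0],[0,0,0,0]]]'
python3 -m pendant '[[[0,0,0,0],[0,0,0,0],[0,0,0,0],[0,0,0,0],[0,0,0,0],[0,0,0,0],[0,0,0,0],[0,0,0,0]]]' -1
python3 -m pendant '[[[-0.01,0,0,0],[-0.02,0,0,0],[-0.02,0,0,0],[-0.02,0,0,0],[-0.02,0,0,0],[-0.02,0,0,0],[-0.015,0,0,0],[-0.005,0,0,0],[0,0,0,0],[0,0,0,0]]]'
python3 -m pendant '[[[0,0.005,-0.015,0],[0,0.005,-0.0275,0],[0,0.005,-0.0275,0],[0,0.005,-0.0275,0],[0,0.005,-0.0275,0],[0,0.005,-0.0275,0],[0,0.005,-0.0275,0],[0,0.005,-0.0275,0],[0,0.005,-0.0275,0],[0,0.005,-0.0275,0],[0,0.005,-0.0275,0],[0,0.005,-0.0275,0],[0,0.005,-0.0275,0],[0,0.005,-0.025,0],[0,0,0,0],[0,0,0,0],[0,0,0,0]]]'
python3 - <<'E'
from cell import ctrl
import cv2,numpy as np
a=ctrl.capture("scene")["pixels"];b=ctrl.capture("side")["pixels"];w=ctrl.capture("wrist")["pixels"]
r=lambda p:cv2.resize(p,(260,260),interpolation=cv2.INTER_CUBIC)
cv2.imwrite("pics/p3.png",np.hstack([r(a[220:340,310:430]),r(b[140:260,260:380]),r(w)])[:,:,::-1])
E
```

```text
time_s: 14.95
ee_pos: [0.4715, -0.174, 0.2237]
tool_rot: [0.5, 0.5, -0.5, 0.5]
contact_force: [0.8, -0.3, -0.3]
finger_gap: 0.323
time_s: 15.62
ee_pos: [0.4715, -0.174, 0.2237]
tool_rot: [0.5, 0.5, -0.5, 0.5]
contact_force: [0.5, -0.0, -0.9]
finger_gap: 0.873
time_s: 16.45
ee_pos: [0.4713, -0.1739, 0.3535]
tool_rot: [-0.5, -0.5, 0.5, -0.5]
contact_force: [-0.7, 0.1, -0.3]
finger_gap: 0.993
time_s: 17.87
ee_pos: [0.5411, 0.1957, 0.3526]
tool_rot: [-0.499, -0.5, 0.501, -0.5]
contact_force: [-0.4, -0.6, -0.0]
finger_gap: 1.0
```

View pics/p3.png

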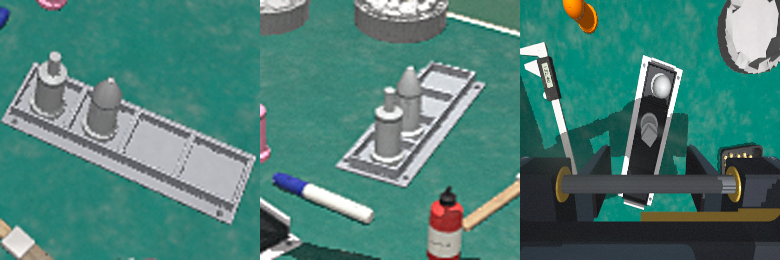

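Pin and cone stand upright in their pockets. Now the square.

```bash
python3 -m pendant '[[[0.01,0,0,0],[0.02,0,0,0],[0.02,0,0,0],[0.02,0,0,0],[0.02,0,0,0],[0.02,0,0,0],[0.014,0,0,0],[0.005,0,0,0],[0,0,0,0],[0,0,0,0]]]'
python3 -m pendant '[[[0,0,0,0],[0,0,0,0],[0,0,0,0],[0,0,0,0],[0,0,0,0],[0,0,0,0],[0,0,0,0],[0,0,0,0],[0,0,0,0],[0,0,0,0]]]' 1 30
python3 -m pendant '[[[-0.005,0,0,0],[-0.01,0,0,0],[-0.015,0,0,0],[-0.02,0,0,0],[-0.02,0,0,0],[-0.02,0,0,0],[-0.02,0,0,0],[-0.015,0,0,0],[-0.005,0,0,0],[0,0,0,0]]]'
```

```text
time_s: 18.85
ee_pos: [0.5416, 0.1958, 0.2249]
tool_rot: [-0.5, -0.5, 0.5, -0.5]
contact_force: [0.4, 1.0, 0.8]
finger_gap: 0.999
time_s: 19.68
ee_pos: [0.5416, 0.196, 0.2247]
tool_rot: [0.5, 0.5, -0.5, 0.5]
contact_force: [0.8, -0.6, -1.6]
finger_gap: 0.316
time_s: 20.52
ee_pos: [0.5416, 0.1961, 0.3564]
tool_rot: [0.501, 0.5, -0.499, 0.5]
contact_force: [-0.1, 0.5, -1.5]
finger_gap: 0.32
```

```bash
python3 -m pendant '[[[0,-0.004,0.015,0],[0,-0.004,0.028,0],[0,-0.004,0.028,0],[0,-0.004,0.028,0],[0,-0.004,0.028,0],[0,-0.004,0.028,0],[0,-0.004,0.028,0],[0,-0.004,0.028,0],[0,-0.004,0.028,0],[0,-0.004,0.028,0],[0,-0.004,0.028,0],[0,-0.004,0.028,0],[0,-0.004,0.028,0],[0,-0.004,0.028,0],[0,-0.004,0.028,0],[0,-0.004,0.023,0],[0,0,0,0],[0,0,0,0],[0,0,0,0]]]'
python3 -m pendant '[[[0.01,0,0,0],[0.02,0,0,0],[0.02,0,0,0],[0.02,0,0,0],[0.02,0,0,0],[0.015,0,0,0],[0.01,0,0,0],[0.005,0,0,0],[0,0,0,0],[0,0,0,0],[0,0,0,0]]]'
```

```text
time_s: 22.1
ee_pos: [0.477, -0.2337, 0.3539]
tool_rot: [0.5, 0.501, -0.5, 0.499]
contact_force: [-1.3, -0.0, -2.7]
finger_gap: 0.313
time_s: 23.02
ee_pos: [0.4778, -0.234, 0.2354]
tool_rot: [0.5, 0.5, -0.5, 0.5]
contact_force: [-0.5, 0.7, -2.3]
finger_gap: 0.319
```

```bash
python3 -m pendant '[[[0.005,0,0,0],[0.003,0,0,0],[0.001,0,0,0],[0.0007,0,0,0],[0.0005,0,0,0],[0,0,0,0],[0,0,0,0],[0,0,0,0]]]'
python3 -m pendant '[[[0.0003,0,0,0],[0,0,0,0],[0,0,0,0]]]'
```

```text
time_s: 23.68
ee_pos: [0.4775, -0.234, 0.2246]
tool_rot: [0.5, 0.5, -0.5, 0.5]
contact_force: [-1.3, 0.9, 3.4]
finger_gap: 0.316
time_s: 23.93
ee_pos: [0.4775, -0.234, 0.2246]
tool_rot: [0.5, 0.5, -0.5, 0.5]
contact_force: [-1.4, 1.5, 10.2]
finger_gap: 0.317
```

```bash
python3 -m pendant '[[[-0.0005,0,0,0],[0,0,0,0],[0,0,0,0]]]'
python3 -m pendant '[[[0,0,0,0],[0,0,0,0],[0,0,0,0],[0,0,0,0],[0,0,0,0],[0,0,0,0],[0,0,0,0],[0,0,0,0]]]' -1
python3 -m pendant '[[[-0.01,0,0,0],[-0.02,0,0,0],[-0.02,0,0,0],[-0.02,0,0,0],[-0.02,0,0,0],[-0.02,0,0,0],[-0.015,0,0,0],[-0.005,0,0,0],[0,0,0,0],[0,0,0,0]]]'
python3 -m pendant '[[[0,0.0048,-0.015,0],[0,0.0048,-0.0285,0],[0,0.0048,-0.0285,0],[0,0.0048,-0.0285,0],[0,0.0048,-0.0285,0],[0,0.0048,-0.0285,0],[0,0.0048,-0.0285,0],[0,0.0048,-0.0285,0],[0,0.0048,-0.0285,0],[0,0.0048,-0.0285,0],[0,0.0048,-0.0285,0],[0,0.0048,-0.0285,0],[0,0.0048,-0.0285,0],[0,0.0048,-0.0285,0],[0,0.0048,-0.0285,0],[0,0.0048,-0.0285,0],[0,0.0048,-0.0285,0],[0,0.0048,-0.021,0],[0,0,0,0],[0,0,0,0]]]'
python3 - <<'E'
from cell import ctrl
import cv2,numpy as np
a=ctrl.capture("scene")["pixels"];b=ctrl.capture("side")["pixels"];w=ctrl.capture("wrist")["pixels"]
r=lambda p:cv2.resize(p,(260,260),interpolation=cv2.INTER_CUBIC)
cv2.imwrite("pics/p4.png",np.hstack([r(a[220:340,310:430]),r(b[140:260,260:380]),r(w)])[:,:,::-1])
E
```

```text
time_s: 24.18
ee_pos: [0.4776, -0.2341, 0.2247]
tool_rot: [0.5, 0.5, -0.5, 0.5]
contact_force: [-0.1, 0.5, -0.1]
finger_gap: 0.313
time_s: 24.85
ee_pos: [0.4775, -0.234, 0.2247]
tool_rot: [-0.5, -0.5, 0.5, -0.5]
contact_force: [0.9, -0.0, -0.6]
finger_gap: 0.872
time_s: 25.68
ee_pos: [0.4773, -0.2339, 0.3545]
tool_rot: [0.5, 0.5, -0.5, 0.5]
contact_force: [-0.5, -0.1, -0.1]
finger_gap: 0.999
time_s: 27.35
ee_pos: [0.5636, 0.2589, 0.3531]
tool_rot: [0.499, 0.501, -0.5, 0.5]
contact_force: [-0.6, -0.7, -0.5]
finger_gap: 0.996
```

View pics/p4.png

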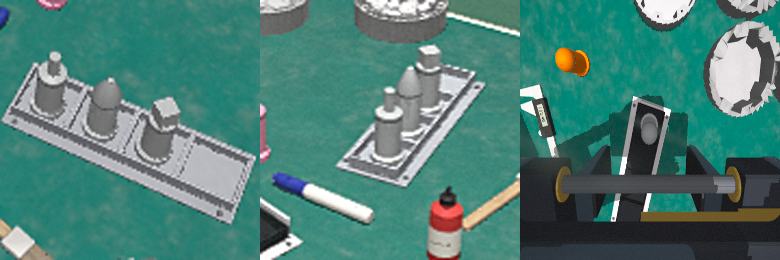

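The square also stands well, third from the left. The dome is the grey one in the rack (wrist view, 650,128); the orange look-alike at (570,60) is left alone.

```bash
python3 -m pendant '[[[0.01,0,0,0],[0.02,0,0,0],[0.02,0,0,0],[0.02,0,0,0],[0.02,0,0,0],[0.02,0,0,0],[0.015,0,0,0],[0.005,0,0,0],[0,0,0,0],[0,0,0,0]]]'
python3 -m pendant '[[[0,0,0,0],[0,0,0,0],[0,0,0,0],[0,0,0,0],[0,0,0,0],[0,0,0,0],[0,0,0,0],[0,0,0,0],[0,0,0,0],[0,0,0,0]]]' 1 30
python3 -m pendant '[[[-0.005,0,0,0],[-0.01,0,0,0],[-0.015,0,0,0],[-0.02,0,0,0],[-0.02,0,0,0],[-0.02,0,0,0],[-0.02,0,0,0],[-0.015,0,0,0],[-0.005,0,0,0],[0,0,0,0]]]'
```

```text
time_s: 28.33
ee_pos: [0.564, 0.2576, 0.2249]
tool_rot: [-0.5, -0.5, 0.5, -0.5]
contact_force: [0.3, -0.1, -0.6]
finger_gap: 0.995
time_s: 29.17
ee_pos: [0.5639, 0.258, 0.2247]
tool_rot: [0.5, 0.5, -0.5, 0.5]
contact_force: [0.3, -0.3, -0.5]
finger_gap: 0.327
time_s: 30.0
ee_pos: [0.5641, 0.2581, 0.3565]
tool_rot: [0.501, 0.5, -0.499, 0.5]
contact_force: [0.1, 0.2, -1.7]
finger_gap: 0.326
```

```bash
python3 -m pendant '[[[0,-0.004,0.013,0],[0,-0.004,0.0285,0],[0,-0.004,0.0285,0],[0,-0.004,0.0285,0],[0,-0.004,0.0285,0],[0,-0.004,0.0285,0],[0,-0.004,0.0285,0],[0,-0.004,0.0285,0],[0,-0.004,0.0285,0],[0,-0.004,0.0285,0],[0,-0.004,0.0285,0],[0,-0.004,0.0285,0],[0,-0.004,0.0285,0],[0,-0.004,0.0285,0],[0,-0.004,0.0285,0],[0,-0.004,0.0285,0],[0,-0.004,0.0285,0],[0,-0.004,0.0285,0],[0,-0.004,0.0285,0],[0,-0.004,0.0255,0]]]'
python3 -m pendant '[[[0,0,0,0],[0,0,0,0],[0,0,0,0],[0.01,0,0,0],[0.02,0,0,0],[0.02,0,0,0],[0.02,0,0,0],[0.02,0,0,0],[0.015,0,0,0],[0.01,0,0,0],[0.005,0,0,0],[0,0,0,0],[0,0,0,0],[0,0,0,0]]]'
```

```text
time_s: 31.67
ee_pos: [0.4825, -0.2952, 0.3536]
tool_rot: [0.5, 0.501, -0.5, 0.499]
contact_force: [0.8, -0.3, -1.0]
finger_gap: 0.327
time_s: 32.83
ee_pos: [0.4842, -0.2935, 0.2355]
tool_rot: [0.5, 0.5, -0.5, 0.501]
contact_force: [0.0, -0.2, -1.4]
finger_gap: 0.322
```

```bash
python3 -m pendant '[[[0.005,0,0,0],[0.003,0,0,0],[0.001,0,0,0],[0.0007,0,0,0],[0.0005,0,0,0],[0,0,0,0],[0,0,0,0],[0,0,0,0]]]'
python3 -m pendant '[[[0.0003,0,0,0],[0,0,0,0],[0,0,0,0]]]'
```

```text
time_s: 33.5
ee_pos: [0.4839, -0.2935, 0.2246]
tool_rot: [-0.5, -0.5, 0.5, -0.5]
contact_force: [-1.1, 1.8, 2.2]
finger_gap: 0.323
time_s: 33.75
ee_pos: [0.4839, -0.2935, 0.2246]
tool_rot: [0.5, 0.5, -0.5, 0.5]
contact_force: [-2.0, 1.3, 7.8]
finger_gap: 0.32
```

```bash
python3 -m pendant '[[[-0.0004,0,0,0],[0,0,0,0],[0,0,0,0]]]'
python3 -m pendant '[[[0,0,0,0],[0,0,0,0],[0,0,0,0],[0,0,0,0],[0,0,0,0],[0,0,0,0],[0,0,0,0],[0,0,0,0]]]' -1
python3 -m pendant '[[[-0.01,0,0,0],[-0.02,0,0,0],[-0.02,0,0,0],[-0.02,0,0,0],[-0.02,0,0,0],[-0.02,0,0,0],[-0.02,0,0,0],[-0.02,0,0,0],[-0.01,0,0,0],[0,0,0,0]]]'
python3 -m pendant '[[[0,0.01,-0.015,0],[0,0.01,-0.025,0],[0,0.01,-0.025,0],[0,0.01,-0.025,0],[0,0.01,-0.025,0],[0,0.01,-0.025,0],[0,0.01,-0.025,0],[0,0.01,-0.025,0],[0,0.01,-0.025,0],[0,0.01,-0.025,0],[0,0.01,-0.025,0],[0,0.01,-0.025,0],[0,0,-0.01,0],[0,0,0,0],[0,0,0,0],[0,0,0,0]]]'
python3 - <<'E'
from cell import ctrl
import cv2,numpy as np
a=ctrl.capture("scene")["pixels"];b=ctrl.capture("side")["pixels"]
r=lambda p:cv2.resize(p,(400,400),interpolation=cv2.INTER_CUBIC)
cv2.imwrite("pics/p5.png",np.hstack([r(a[220:340,310:430]),r(b[140:260,260:380])])[:,:,::-1])
E
```

```text
time_s: 34.0
ee_pos: [0.484, -0.2936, 0.2246]
tool_rot: [0.5, 0.5, -0.5, 0.5]
contact_force: [-0.1, 0.1, 1.1]
finger_gap: 0.326
time_s: 34.67
ee_pos: [0.4839, -0.2935, 0.2246]
tool_rot: [0.5, 0.5, -0.5, 0.5]
contact_force: [-0.6, 0.3, 0.2]
finger_gap: 0.878
time_s: 35.5
ee_pos: [0.4842, -0.2937, 0.3872]
tool_rot: [0.5, 0.499, -0.5, 0.501]
contact_force: [0.1, 0.2, -0.5]
finger_gap: 1.0
time_s: 36.83
ee_pos: [0.6035, 0.0057, 0.3841]
tool_rot: [-0.5, -0.5, 0.5, -0.5]
contact_force: [-0.2, -1.1, 0.0]
finger_gap: 1.001
```

View pics/p5.png

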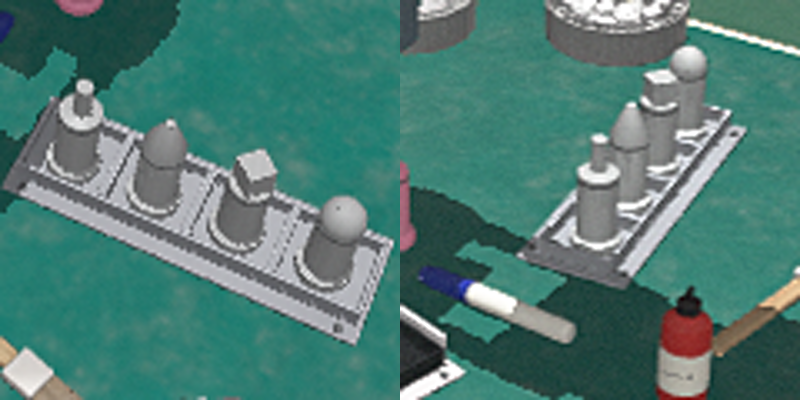

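The four tools stand upright in the grey rack: from left, pin (75,140), cone (158,175), square (243,205) and dome (333,240). Each foot is flat inside its pocket, and the gripper is clear.

```bash
python3 -c "
from cell import ctrl
print(ctrl.sign_off())"
```

```text
the job is handed in; nothing more can be done
None
```

I moved all four tools to the grey rack in reverse order and handed the job in at about 37 s of robot time. From the left, the full rack held dome, square, cone, pin; the grey rack now holds pin, cone, square, dome.

- **Final pictures:** the last scene and side pictures show each tool upright, with its foot inside its own pocket. I judged "flat on the floor" from these pictures and from the touchdown readings.
- **Touchdown:** cone, square and dome gave a clear touchdown force of 18 N at most, which I took off before opening the jaws. The pin gave no clear force; I released it at the height it was picked up from, and it stands like the others.
- **Hand-in state:** the gripper was open and clear of everything, about 0.2 m above the table. I left both look-alikes alone. No check failed or disagreed.

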